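# Roll-test the transformer clamp rods

## Task

Check the three clamp rods for straightness: holding the hand block, roll each rod on the iron plate towards the stop strip, at least half a turn and under a light press (12 N at most, giving way when a rod lifts the block), and feel which one is bent. The straight rods go all the way and stay lying against the strip, touched only by the block and never lifted; set the block back on the table on its sole, and put the bent rod in the scrap tray. Leave everything else where it is.

Things in the scene. Friction and masses are not known exactly. Their poses are not given: they have to be found in the camera images.
- rod_1: plain steel clamp rod, 18 mm in diameter, 110 mm long, about 0.22 kg, lying on the plate's near part; one of the three rods (not told which) has a bow of 3 mm at mid-length, sideways at the start, the others are straight. Origin on the axis at mid-length (within 1.5 mm), y along the rod; x and z turn as it rolls. It rolls with a little drag and stays where it is left
- rod_2: another rod, made as rod_1; see there (rod_N_c2 means the middle piece of rod N). (Whichever is the bent one may flop over by up to a quarter turn when the block is lifted off it)
- rod_3: another rod, made as rod_1; see there (rod_N_c2 means the middle piece of rod N). (Whichever is the bent one may flop over by up to a quarter turn when the block is lifted off it)
- plate: fixed ground iron plate, 240 mm along its x, 440 mm along its y, 30 mm thick, on levelling feet 8 to 14 mm high; origin at the centre of its underside, x away from the robot, z up. A steel stop strip, 20 mm wide, 7 mm high, runs along its whole y from x = +10 to +30 mm; a rod touching it has its axis at plate x = +1 mm. The rods start about 68 mm short of that, side by side, axes roughly along plate y
- stop_face (a point): foot of the near face of the stop strip, at its middle, on the plate's upper face (38 to 44 mm over the table, as the feet are set)
- block: loose wooden hand block, 0.18 kg, flat felt sole 100 mm along its x, 50 mm along its y, 8 mm thick, giving 1 mm per 10 N; origin at the sole's centre, z up. Held level and drawn over a rod, which rolls half as far as the block, the sole runs 18 mm over the plate on a straight rod; the bent rod lifts it by up to 3 mm once a turn (56 mm of rod travel)
- block_grip (a point): middle of the block's upright grip rib, 50 mm over the sole; the rib is 26 mm thick along the block's x, 46 mm long along its y, and reaches from 24 to 66 mm over the sole
- scrap: fixed open scrap tray of grey sheet metal, 170 mm along its x, 150 mm along its y, 45 mm high, walls and floor 3 mm; origin at the centre of its underside. It stands on the one side of the plate and the block on the other, either way round
- washer_1: steel washer, 30 mm wide, 6 mm thick, lying on the plate beyond the stop strip; a bystander
- washer_2: brass washer, 26 mm wide, 6 mm thick, lying on the plate beyond the stop strip; a bystander
- driver: screwdriver lying on the table; a bystander
- tape: black roll of tape, 90 mm wide, 19 mm high; a bystander
- jar: metal screw jar with a white cap, 60 mm wide, 75 mm high; a bystander
- fan: black cooling fan, 80 x 80 x 25 mm, lying flat; a bystander
There are look-alikes about, which are no part of the job. Leave any blue look-alike of the rod_1 alone. Of the things that look like the block, the smaller one is meant.

How it is judged:
By the outcome, as a careful person would: the job done as asked, in the order asked, and still so for the second after the job is handed in, with the robot touching nothing.
It also fails if it takes over 72 s, if anything falls off the work surface, if the arm or the gripper's body presses on something with over 40 N, if the wrist force passes 120 N, or if a joint passes its speed limit or range.

## Robot

A 6-joint arm with a two-finger parallel gripper is mounted at the origin on the work surface. World frame = base frame: x ahead of the robot, y to its left, z up, the work surface at z = 0. Lengths are in m, angles in rad, forces in N, time in s.
With the tool pointing down it reaches from about 0.3 to 0.875 m from the base axis. Payload 6.4 kg.
Tool frame: the origin (TCP) lies midway between the tips of the shut fingers; the grasp point (between the pads) lies 19 mm behind it; x points along the fingers, y is the direction in which the jaws open and shut, and the axes are right-handed (so a half turn about x gives the same grasp; the last joint's range is limited). The gripper opens to 85 mm and grips with 20 to 120 N. Pads are 22 mm wide; open, the fingers measure 114 mm over their backs; the gripper's body (76 mm by 85 mm) begins 54 mm behind the grasp point. The pads swing forward as they close: fully open they stand 13 mm farther back than shut.
Start: joints at [-1.45, 0.181, 1.607, -0, 1.354, -0.206], TCP at [0.185, -0.545, 0.231] pointing down, gripper open.
Joint ranges: [-2.99, 2.99], [-0.89, 2.07], [0.3, 2.58], [-1.14, 4.28], [0, 2.63], [-3.12, 3.12]. Speed limits (rad/s): [2.57, 2.57, 3.01, 3.14, 3.14, 3.14].

## Interface

Orientations are given as a unit quaternion [w, x, y, z].
In Python, from bench import ctrl gives the robot as it stands.
- The arm moves only by the tool step_arm, never from a script. Its argument "motion" is a list of rows, each a list of 7 numbers: the shift along the tool's x, y, z in mm, then the turn, a rotation vector about the tool's x, y, z in degrees, then the closure in counts, from 0 (fully open) to 255 (shut). In form: [[tx, ty, tz, rx, ry, rz, hand], ...]. A call has 1 to 10 rows; each row is the pose to reach, as a shift and turn from the pose commanded when the call began, along the tool's axes at that moment; what a row does not reach only later rows make up. A row lasts 1/8 s, in which the tool goes at most 62.5 mm and 10.7 degrees, less where a joint would pass 70% of its speed; a pose out of reach is approached as far as the arm can. A call with a gripper value outside its range is refused whole. The fingers move at their own pace and stop on an object; the grip force is fixed at half the most. Time passes only in rows, so rows that repeat a pose let the fingers close. It gives the time, the measured TCP pose, the force and the opening at its end, in the units of the state.
- ctrl.get_obs(): the state, without advancing time (a new reading comes with each control period).
- ctrl.camera(name): name is "side" or "top"; returns (picture, depth): 480x640x3 uint8, red, green, blue; 480x640 float32, m along the optical axis (not along the pixel's ray), 0 where there is no reading.
- ctrl.camera_info(name): a dict with "fx", "fy", "cx", "cy" (pixels), "T" (4x4, takes a point from camera to world coordinates). Camera axes: x right, y down, z forward; pixel columns grow to the right and rows downward; lengths in m; the calibration is good to about 2 mm. A picture is of the moment at which its call begins. camera_info takes no time and is no camera call.
- ctrl.hand_in(): hands the job in, once; it reports no verdict.
The state is a dict: "time_s": time; "q": joint angles; "dq": joint speeds; "joint_efforts": joint torques, N m; "eef_pos": TCP position; "eef_rot": TCP orientation; "wrist_force": force on the tool from outside, world axes, zero at the start; "torque": the same for the moment, N m; "opening": opening from 0.0 (shut) to 1.0 (fully open).
Only numpy, scipy, OpenCV 4.12 (cv2) and the standard library are available. Lean on these libraries where they do the work, as an engineer would, in place of code of your own. Each camera call takes 0.05 s, during which the arm holds its last target. There are 200 camera calls.

## Working session

There is one attempt and no reset: what is moved stays moved. The work goes in short steps, Python scripts to look and compute and a tool call to move; the robot and the scene stay as the last step left them, time stands still between calls to the robot, and variables do not carry over. Pictures are saved under pics/ and viewed, about 8 in all and at most 12, crops included, and the job is handed in when it is done.

Besides the shell and the picture viewer there is one more tool, called by a JSON object that holds its "op" and its "data", one argument or row to a line. step_arm: Moves the arm, as the interface text tells. Its arguments: {"type":"object","properties":{"motion":{"type":"array","items":{"type":"array","items":{"type":"number"}}}},"required":["motion"]}

```bash
mkdir -p pics; ls; cat > h.py <<'E'
import numpy as np, cv2
from bench import ctrl
from scipy.spatial.transform import Rotation as R
np.set_printoptions(precision=4,suppress=True)
def save(n,f,crop=None,s=1):
    p,d=ctrl.camera(n)
    np.savez('pics/'+f+'.npz',p=p,d=d)
    q=p if crop is None else p[crop[1]:crop[3],crop[0]:crop[2]]
    cv2.imwrite('pics/'+f+'.png',cv2.resize(q,None,fx=s,fy=s)[:,:,::-1]); return p,d
def pts(n,uv,d):
    c=ctrl.camera_info(n); uv=np.atleast_2d(uv); z=np.array([d[int(v),int(u)] for u,v in uv])
    P=np.c_[(uv[:,0]-c['cx'])/c['fx']*z,(uv[:,1]-c['cy'])/c['fy']*z,z]
    return P@c['T'][:3,:3].T+c['T'][:3,3]
def cloud(n,d):
    c=ctrl.camera_info(n); v,u=np.mgrid[:480,:640]
    P=np.stack([(u-c['cx'])/c['fx']*d,(v-c['cy'])/c['fy']*d,d],-1)
    return P@c['T'][:3,:3].T+c['T'][:3,3]
def ray(n,uv,h):
    c=ctrl.camera_info(n); uv=np.atleast_2d(uv)
    D=np.c_[(uv[:,0]-c['cx'])/c['fx'],(uv[:,1]-c['cy'])/c['fy'],np.ones(len(uv))]@c['T'][:3,:3].T
    o=c['T'][:3,3]; return o+D*((h-o[2])/D[:,2])[:,None]
def st():
    o=ctrl.get_obs(); r=o['eef_rot']; M=R.from_quat([r[1],r[2],r[3],r[0]]).as_matrix()
    print('t',o['time_s'],'p',np.array(o['eef_pos']),'F',np.array(o['wrist_force']),'op',o['opening']); print(M); return o,M
E
python3 - <<'E'
from h import *
for n in('top','side'):
    save(n,n+'0'); c=ctrl.camera_info(n); print(n,c['fx'],c['T'])
o,M=st(); print(o['q'])
E
```

```text
pics
top 533.2984670315806 [[ 0.0018 -0.9976  0.0694  0.4287]
 [-1.     -0.0018  0.001   0.042 ]
 [-0.0008 -0.0694 -0.9976  1.2194]
 [ 0.      0.      0.      1.    ]]
side 577.8638109559533 [[-0.7097 -0.4186  0.5667 -0.3855]
 [-0.7045  0.41   -0.5793  0.9319]
 [ 0.0101 -0.8104 -0.5858  0.9591]
 [ 0.      0.      0.      1.    ]]
t 0.1 p [ 0.1845 -0.5441  0.2305] F [-0.0875  0.6925 -0.1863] op 0.9987787605694677
[[-0.0002  0.321  -0.9471]
 [ 0.0015 -0.9471 -0.321 ]
 [-1.     -0.0015 -0.0003]]
[-1.4503  0.1815  1.6079 -0.      1.3538 -0.2063]
```

View pics/top0.png

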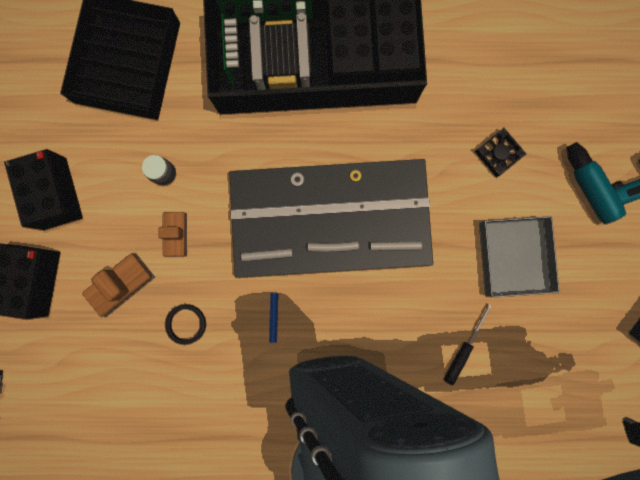

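View pics/side0.png

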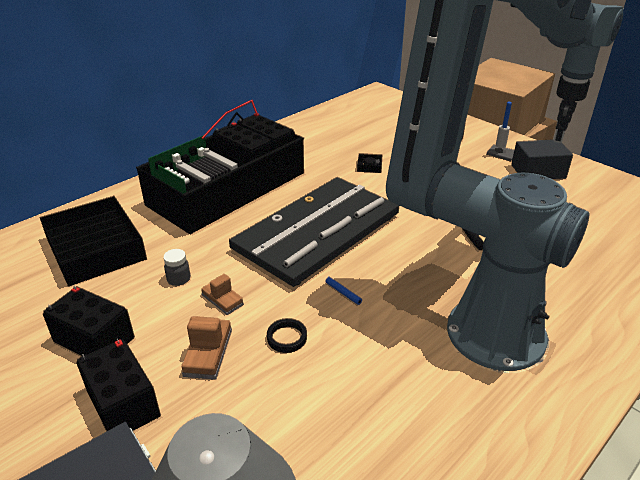

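```bash
cat > m.py <<'E'
from h import *
def rods(n,d,p,zt,lo=70,roi=None):
    """bright grey pixels between zt+4 and zt+25, via depth cloud"""
    C=cloud(n,d); g=p.astype(int); sat=g.max(2)-g.min(2)
    m=((C[...,2]>zt+.004)&(C[...,2]<zt+.028)&(g.min(2)>lo)&(sat<40)).astype(np.uint8)
    if roi is not None: r=np.zeros_like(m); r[roi[1]:roi[3],roi[0]:roi[2]]=1; m&=r
    k,l,s,c=cv2.connectedComponentsWithStats(m,connectivity=4); out=[]
    for i in range(1,k):
        if s[i,4]>60: out.append((c[i],C[l==i],s[i]))
    return out
E
python3 - <<'E'
from m import *
for n in('top','side'):
    z=np.load(f'pics/{n}0.npz'); p,d=z['p'],z['d']; C=cloud(n,d)
    g=p.astype(int)
    # plate top
    if n=='top':
        uv=[(240,190),(330,180),(410,175),(245,265),(340,265),(425,260),(330,228)]
        P=pts(n,uv,d); print('plate',P[:,2]); print('table',pts(n,[(200,150),(450,200),(210,280)],d)[:,2])
        m=((C[...,2]>.03)&(C[...,2]<.075)); r=np.zeros_like(m); r[150:285,222:440]=1
        X=C[m&r][:,:2].astype(np.float32)*1000; rc=cv2.minAreaRect(X); print('plate rect',rc, cv2.boxPoints(rc))
        # block
        m=(C[...,2]>.004); r=np.zeros_like(m); r[205:262,150:193]=1
        X=C[m&r]; print('block',cv2.minAreaRect((X[:,:2]*1000).astype(np.float32)),X[:,2].max())
        t=X[X[:,2]>.06]; print('rib',cv2.minAreaRect((t[:,:2]*1000).astype(np.float32)),len(t),t[:,2].mean())
        m=(C[...,2]>.03); r=np.zeros_like(m); r[205:305,470:565]=1
        X=C[m&r]; print('tray',cv2.minAreaRect((X[:,:2]*1000).astype(np.float32)),X[:,2].max())
        white=(g.min(2)>120)
        zt=np.median(P[:,2])
    for c,X,s in rods(n,d,p,zt,90,(222,150,440,285) if n=='top' else (225,170,400,290)):
        y=X[:,1];e=np.polyfit(y,X[:,0],1); q=np.polyfit(y-y.mean(),X[:,0],2)
        print(n,c,'N',len(X),X.mean(0),'y',y.min(),y.max(),'slope',e[0],'bow mm',-q[0]*.055**2*1000, 'z',np.percentile(X[:,2],[5,95]))
E
```

```text
plate [0.0399 0.0439 0.0381 0.0435 0.0476 0.0415 0.04  ]
table [ 0.0005 -0.0015  0.0026]
plate rect ((561.5156860351562, 24.068572998046875), (241.21395874023438, 440.8173522949219), 3.687891960144043) [[ 426.9814  236.2632]
 [ 455.3354 -203.6413]
 [ 696.0499 -188.1261]
 [ 667.6959  251.7784]]
block ((515.3318481445312, 234.98208618164062), (402.31634521484375, 131.10427856445312), 83.86785888671875) 1.219355994043826
rib ((487.90081787109375, 219.23724365234375), (372.33135986328125, 32.99091339111328), 76.58573150634766) 243 0.09364017673395374
tray ((462.9482727050781, -215.10101318359375), (170.03158569335938, 517.7079467773438), 4.0373992919921875) 1.219355994043826
top [297.2366 178.6559] N 93 [0.6468 0.0975 0.0489] y 0.08460768379670455 0.1113304664452433 slope 0.08864710661806931 bow mm -25.614504663304317 z [0.0463 0.052 ]
top [328.847  208.2364] N 1654 [0.5808 0.0273 0.0497] y -0.1924554583135484 0.2435487233460628 slope -0.06451160353583461 bow mm 0.0011482173911688336 z [0.0463 0.0533]
top [332.8147 246.5353] N 340 [0.4956 0.0187 0.0594] y -0.0364971802888689 0.0728587974
[... 396 characters left out ...]
508 z [0.0551 0.0632]
side [306.0836 219.8839] N 706 [0.5775 0.0458 0.0498] y -0.18888148645275016 0.24691155555763766 slope -0.061498526279593506 bow mm 0.02576486924318773 z [0.0466 0.0534]
side [369.6848 205.9515] N 165 [ 0.4928 -0.1155  0.0584] y -0.1736801945654598 -0.059582525440681766 slope -0.020702526238206384 bow mm -1.1908467433692762 z [0.0529 0.0633]
side [336.0842 226.1   ] N 190 [0.491  0.0217 0.0578] y -0.036118164518563534 0.07720919836577977 slope -0.0322710442299387 bow mm -2.977055258686106 z [0.0521 0.0631]
side [300.7207 252.2973] N 222 [0.4735 0.1668 0.0581] y 0.10995994457166958 0.22172672771441837 slope -0.08599885392279419 bow mm 0.7789310517153861 z [0.0511 0.0627]
```

```bash
python3 - <<'E'
from m import *
for n,roi in(('top',(150,205,193,262)),('side',(198,268,246,316))):
    z=np.load(f'pics/{n}0.npz'); p,d=z['p'],z['d']; C=cloud(n,d)
    g=p.astype(int); r=np.zeros(d.shape,bool); r[roi[1]:roi[3],roi[0]:roi[2]]=1
    wood=r&(d>0)&(C[...,2]>.007)&(C[...,2]<.09)
    X=C[wood]; print(n,'block',cv2.minAreaRect((X[:,:2]*1000).astype(np.float32)),np.percentile(X[:,2],[50,98]))
    t=X[X[:,2]>.055]; print('rib',cv2.minAreaRect((t[:,:2]*1000).astype(np.float32)),len(t),t.mean(0),np.percentile(t[:,2],[5,50,95]))
    b=X[(X[:,2]>.01)&(X[:,2]<.04)]; print('base z',np.percentile(b[:,2],[5,50,95]))
    if n=='top':
        r=np.zeros(d.shape,bool); r[205:305,470:565]=1
        X=C[r&(d>0)&(C[...,2]>.03)&(C[...,2]<.07)]; print('tray',cv2.minAreaRect((X[:,:2]*1000).astype(np.float32)),np.median(X[:,2]))
st()
E
```

```text
top block ((525.9472045898438, 377.9070129394531), (100.48342895507812, 52.02969741821289), 1.1575770378112793) [0.0241 0.0682]
rib ((525.3814086914062, 376.37652587890625), (24.41529655456543, 45.9267578125), 0.17742964625358582) 255 [0.5252 0.3763 0.0647] [0.0596 0.0649 0.0687]
base z [0.0153 0.0231 0.0283]
tray ((475.7847900390625, -396.87091064453125), (170.03274536132812, 153.27127075195312), 4.031654357910156) 0.04214376652637619
side block ((524.1090087890625, 380.4999694824219), (104.96805572509766, 52.12904357910156), 1.2898333072662354) [0.0255 0.0674]
rib ((523.067138671875, 381.28900146484375), (27.884132385253906, 46.64196014404297), 4.288306713104248) 192 [0.5211 0.3818 0.0635] [0.0562 0.0644 0.0681]
base z [0.0128 0.0238 0.0361]
t 0.1 p [ 0.1845 -0.5441  0.2305] F [-0.0875  0.6925 -0.1863] op 0.9987787605694677
[[-0.0002  0.321  -0.9471]
 [ 0.0015 -0.9471 -0.321 ]
 [-1.     -0.0015 -0.0003]]
```

{"op": "step_arm", "data": {
  "motion": [
    [0,-43,-46,-10,0,0,0],
    [0,-86,-91,-20,0,0,0],
    [0,-129,-137,-30,0,0,0],
    [0,-172,-183,-40,0,0,0],
    [0,-215,-228,-50,0,0,0],
    [0,-258,-274,-60,0,0,0],
    [0,-301,-320,-70,0,0,0],
    [0,-345,-365,-71,0,0,0],
    [0,-345,-365,-71,0,0,0]
  ]
}}

```text
time_s: 1.23
eef_pos: [0.4204, -0.0965, 0.231]
eef_rot: [0.5, 0.5, 0.501, -0.499]
wrist_force: [-0.1, -0.8, 0.1]
opening: 0.998
```

```bash
cat >> h.py <<'E'
def to(x,y,z,yaw):
    "tool row to get to TCP xyz (m) with tool y at yaw deg in world"
    o,M=st(); s=M.T@(np.array([x,y,z])-o['eef_pos'])*1000
    a=np.radians(yaw); Y=np.array([np.cos(a),np.sin(a),0]); X=np.array([0,0,-1.]); G=np.c_[X,Y,np.cross(X,Y)]
    print('row',s.round(1),np.degrees(R.from_matrix(M.T@G).as_rotvec()).round(2))
E
python3 -c "
from h import *
to(.525,.378,.14,1)"
```

```text
t 1.225 p [ 0.4204 -0.0965  0.231 ] F [-0.0919 -0.827   0.0943] op 0.99802414407556
[[-0.0002  1.      0.0027]
 [ 0.0011  0.0027 -1.    ]
 [-1.     -0.0002 -0.0011]]
row [  91.5  105.9 -474.2] [-0.84 -0.06  0.01]
```

{"op": "step_arm", "data": {
  "motion": [
    [0,13,-60,0,0,0,0],
    [0,27,-119,0,0,0,0],
    [0,40,-178,0,0,0,0],
    [0,53,-237,0,0,0,0],
    [0,66,-297,0,0,0,0],
    [20,79,-355,0,0,0,0],
    [60,92,-414,-0.8,0,0,0],
    [91,105.5,-474,-0.8,0,0,0],
    [91,105.5,-474,-0.8,0,0,0]
  ]
}}

```text
time_s: 2.35
eef_pos: [0.5263, 0.3736, 0.1365]
eef_rot: [0.502, 0.496, 0.503, -0.499]
wrist_force: [0.4, -0.2, 0.5]
opening: 0.999
```

```bash
python3 - <<'E'
from h import *
save('top','t1',(110,160,270,280),4)
p,d=save('side','s1',(150,200,310,320),4)
to(.525,.378,.034,1)
E
```

```text
t 2.45 p [0.527  0.3725 0.1385] F [0.0657 0.1457 0.9873] op 0.999262908899782
[[-0.0026  0.9999  0.0098]
 [-0.0015  0.0098 -1.    ]
 [-1.     -0.0026  0.0015]]
row [104.5  -1.6  -5.7] [-0.44  0.09  0.15]
```

View pics/s1.png

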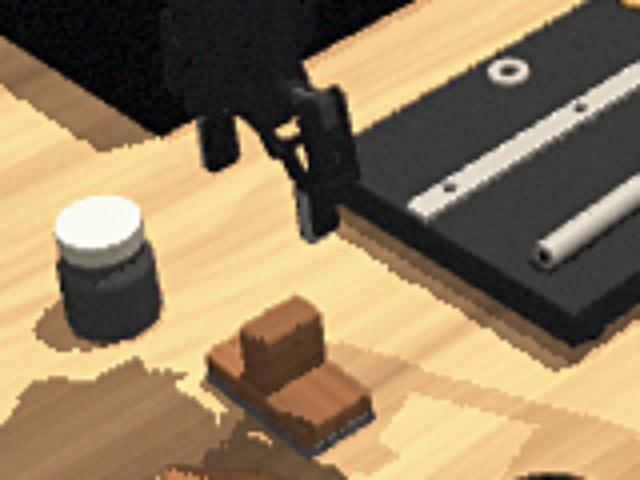

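{"op": "step_arm", "data": {
  "motion": [
    [50,-1.5,-5.5,0,0,0,0],
    [90,-1.5,-5.5,0,0,0,0],
    [102,-1.5,-5.5,0,0,0,0],
    [102,-1.5,-5.5,0,0,0,0],
    [102,-1.5,-5.5,0,0,0,255],
    [102,-1.5,-5.5,0,0,0,255],
    [102,-1.5,-5.5,0,0,0,255],
    [102,-1.5,-5.5,0,0,0,255],
    [102,-1.5,-5.5,0,0,0,255],
    [102,-1.5,-5.5,0,0,0,255]
  ]
}}

```text
time_s: 3.7
eef_pos: [0.5262, 0.3786, 0.0389]
eef_rot: [0.502, 0.498, 0.502, -0.497]
wrist_force: [-1.0, -0.8, 5.4]
opening: 0.296
```

```bash
python3 -c "
from h import *
st()"
```

```text
t 3.7 p [0.5262 0.3786 0.0389] F [-0.9961 -0.7899  5.3865] op 0.29590798030574345
[[ 0.0009  1.      0.0092]
 [ 0.0005  0.0092 -1.    ]
 [-1.      0.0009 -0.0005]]
```

{"op": "step_arm", "data": {
  "motion": [
    [-25,0,0,0,0,0,255],
    [-60,0,0,0,0,0,255],
    [-95,0,10,0,0,0,255],
    [-100,-23,60,-1.5,0,0,255],
    [-100,-46,115,-3,0,0,255],
    [-100,-69,170,-4.6,0,0,255],
    [-100,-87,217.7,-4.6,0,0,255],
    [-85,-87,217.7,-4.6,0,0,255],
    [-72,-87,217.7,-4.6,0,0,255],
    [-72,-87,217.7,-4.6,0,0,255]
  ]
}}

```text
time_s: 4.95
eef_pos: [0.4397, 0.1604, 0.1086]
eef_rot: [0.521, 0.476, 0.523, -0.478]
wrist_force: [0.0, 0.3, -1.2]
opening: 0.292
```

```bash
python3 - <<'E'
from h import *
to(.441,.160,.106,5.1)
p,d=save('side','s2',(225,150,400,290),4)
to(.441,.160,.106,5.1)
E
```

```text
t 4.95 p [0.4397 0.1604 0.1086] F [ 0.024   0.3315 -1.2234] op 0.2918725760442307
[[-0.0034  0.9959  0.0902]
 [-0.0001  0.0902 -0.9959]
 [-1.     -0.0034 -0.0002]]
row [2.6 1.3 0.6] [ 0.08 -0.01  0.2 ]
t 5.0 p [0.4402 0.1606 0.1093] F [ 0.327   0.3012 -1.0958] op 0.29169291365069
[[-0.0022  0.9959  0.0906]
 [-0.      0.0906 -0.9959]
 [-1.     -0.0022 -0.0002]]
row [3.3 0.7 0.6] [ 0.1  -0.01  0.13]
```

View pics/s2.png

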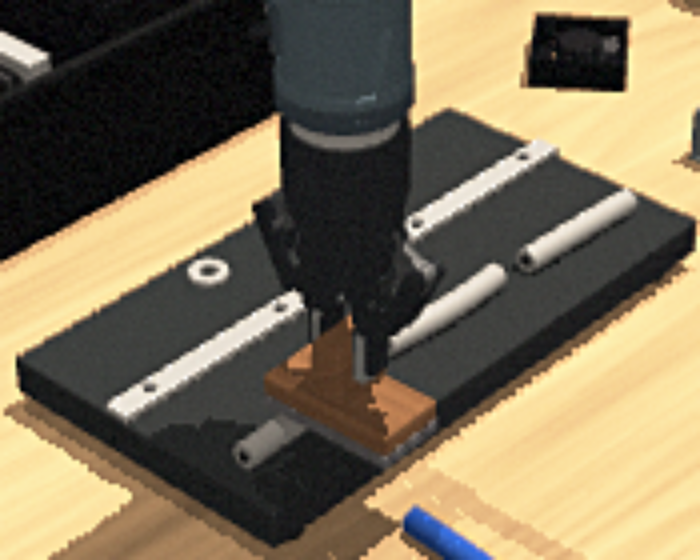

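{"op": "step_arm", "data": {
  "motion": [
    [2.5,0.7,0.6,0,0,0,255],
    [5,0.7,0.6,0,0,0,255],
    [5,0.7,0.6,0,0,0,255],
    [5,0.7,0.6,0,0,0,255]
  ]
}}

```text
time_s: 5.5
eef_pos: [0.4416, 0.1593, 0.1054]
eef_rot: [0.522, 0.477, 0.522, -0.477]
wrist_force: [0.4, -0.4, -1.5]
opening: 0.291
```

{"op": "step_arm", "data": {
  "motion": [
    [1,0,0,0,0,0,255],
    [2,0,0,0,0,0,255],
    [2,0,0,0,0,0,255]
  ]
}}

```text
time_s: 5.88
eef_pos: [0.4414, 0.1592, 0.1032]
eef_rot: [0.522, 0.477, 0.522, -0.477]
wrist_force: [-0.0, -0.3, -0.9]
opening: 0.289
```

{"op": "step_arm", "data": {
  "motion": [
    [0.5,0,0,0,0,0,255],
    [0.5,0,0,0,0,0,255]
  ]
}}

```text
time_s: 6.12
eef_pos: [0.4415, 0.1593, 0.1028]
eef_rot: [0.522, 0.477, 0.522, -0.477]
wrist_force: [0.3, 0.4, -0.8]
opening: 0.292
```

{"op": "step_arm", "data": {
  "motion": [
    [1,0,0,0,0,0,255],
    [1,0,0,0,0,0,255]
  ]
}}

```text
time_s: 6.38
eef_pos: [0.4414, 0.1593, 0.1017]
eef_rot: [0.522, 0.477, 0.522, -0.477]
wrist_force: [0.0, -0.5, -1.9]
opening: 0.289
```

{"op": "step_arm", "data": {
  "motion": [
    [0.5,0,0,0,0,0,255],
    [0.5,0,0,0,0,0,255]
  ]
}}

```text
time_s: 6.62
eef_pos: [0.4415, 0.1593, 0.1012]
eef_rot: [0.522, 0.477, 0.522, -0.477]
wrist_force: [-0.2, 0.2, -1.2]
opening: 0.295
```

{"op": "step_arm", "data": {
  "motion": [
    [0.5,0,0,0,0,0,255],
    [0.5,0,0,0,0,0,255]
  ]
}}

```text
time_s: 6.88
eef_pos: [0.4415, 0.1593, 0.1007]
eef_rot: [0.522, 0.477, 0.522, -0.477]
wrist_force: [0.3, 0.5, -1.6]
opening: 0.294
```

{"op": "step_arm", "data": {
  "motion": [
    [0.5,0,0,0,0,0,255],
    [0.5,0,0,0,0,0,255]
  ]
}}

```text
time_s: 7.12
eef_pos: [0.4415, 0.1593, 0.1003]
eef_rot: [0.522, 0.477, 0.522, -0.477]
wrist_force: [0.5, 0.1, -1.8]
opening: 0.293
```

{"op": "step_arm", "data": {
  "motion": [
    [0.4,0,0,0,0,0,255],
    [0.4,0,0,0,0,0,255]
  ]
}}

```text
time_s: 7.38
eef_pos: [0.4417, 0.1593, 0.1]
eef_rot: [0.522, 0.477, 0.522, -0.477]
wrist_force: [-0.2, 0.5, -1.1]
opening: 0.294
```

{"op": "step_arm", "data": {
  "motion": [
    [0.5,0,0,0,0,0,255],
    [0.5,0,0,0,0,0,255]
  ]
}}

```text
time_s: 7.62
eef_pos: [0.4419, 0.1593, 0.0997]
eef_rot: [0.522, 0.477, 0.522, -0.477]
wrist_force: [0.4, 0.2, 1.9]
opening: 0.289
```

{"op": "step_arm", "data": {
  "motion": [
    [0.4,0,0,0,0,0,255],
    [0.4,0,0,0,0,0,255]
  ]
}}

```text
time_s: 7.88
eef_pos: [0.442, 0.1593, 0.0994]
eef_rot: [0.522, 0.477, 0.522, -0.477]
wrist_force: [-0.4, 0.0, 4.3]
opening: 0.288
```

{"op": "step_arm", "data": {
  "motion": [
    [0,2,0,0,0,0,255],
    [0,5,0,0.1,0,0,255],
    [0,8,0,0.15,0,0,255],
    [0,8,0,0.15,0,0,255]
  ]
}}

```text
time_s: 8.38
eef_pos: [0.4503, 0.1601, 0.0993]
eef_rot: [0.521, 0.478, 0.521, -0.477]
wrist_force: [1.0, -0.0, 5.1]
opening: 0.292
```

{"op": "step_arm", "data": {
  "motion": [
    [-0.1,5,0,0.1,0,0,255],
    [-0.1,11,0,0.2,0,0,255],
    [-0.1,17,0.1,0.3,0,0,255],
    [-0.1,22,0.2,0.4,0,0,255],
    [-0.1,22,0.2,0.4,0,0,255]
  ]
}}

```text
time_s: 9.0
eef_pos: [0.4721, 0.1621, 0.0994]
eef_rot: [0.52, 0.48, 0.519, -0.479]
wrist_force: [-1.2, 2.0, 5.6]
opening: 0.29
```

{"op": "step_arm", "data": {
  "motion": [
    [0,6,0,0.1,0,0,255],
    [0,13,0.1,0.2,0,0,255],
    [0,20,0.2,0.4,0,0,255],
    [0,20,0.2,0.4,0,0,255]
  ]
}}

```text
time_s: 9.5
eef_pos: [0.4921, 0.1638, 0.0994]
eef_rot: [0.518, 0.482, 0.518, -0.481]
wrist_force: [-0.5, 3.2, 6.2]
opening: 0.295
```

{"op": "step_arm", "data": {
  "motion": [
    [-0.1,5,0,0.1,0,0,255],
    [-0.2,12,-0.2,0.2,0,0,255],
    [-0.2,19,-0.2,0.35,0,0,255],
    [-0.2,26,-0.1,0.5,0,0,255],
    [-0.2,33,0,0.65,0,0,255],
    [-0.2,40,0,0.8,0,0,255],
    [-0.2,40,0,0.8,0,0,255]
  ]
}}

```text
time_s: 10.38
eef_pos: [0.5317, 0.1668, 0.0995]
eef_rot: [0.514, 0.486, 0.515, -0.485]
wrist_force: [-0.4, 4.3, 5.5]
opening: 0.29
```

{"op": "step_arm", "data": {
  "motion": [
    [0,5,0,0.1,0,0,255],
    [0,12,0,0.2,0,0,255],
    [0,19,0,0.35,0,0,255],
    [0,26,0.2,0.5,0,0,255],
    [0,33,0.4,0.65,0,0,255],
    [0,40,0.6,0.8,0,0,255],
    [0,40,0.6,0.8,0,0,255]
  ]
}}

```text
time_s: 11.25
eef_pos: [0.5714, 0.1685, 0.0994]
eef_rot: [0.511, 0.489, 0.511, -0.488]
wrist_force: [0.5, 3.2, 5.4]
opening: 0.292
```

```bash
python3 - <<'E'
from m import *
p,d=save('side','s3',(225,150,400,290),4)
st()
for n,roi in(('side',(225,170,400,290)),('top',(222,150,440,285))):
    if n=='top': p,d=save('top','t3',(222,150,440,285),3)
    for c,X,s in rods(n,d,p,.0427,40,roi):
        y=X[:,1];e=np.polyfit(y,X[:,0],1); print(n,c,len(X),X.mean(0),y.min(),y.max(),e[0])
E
```

```text
t 11.3 p [0.5711 0.1684 0.0993] F [-0.6176  4.2976  6.1116] op 0.2959082812056128
[[-0.0003  0.999   0.0447]
 [ 0.0011  0.0447 -0.999 ]
 [-1.     -0.0003 -0.0011]]
side [301.0012 224.4814] 806 [0.568  0.073  0.0532] -0.1894442104350753 0.24755332938957175 -0.10862075361616719
side [368.995  206.7624] 202 [ 0.493  -0.113   0.0567] -0.17596198499333182 -0.05891432978570421 -0.016357120217048594
side [335.5021 226.9056] 233 [0.4908 0.0241 0.0565] -0.04109790985514572 0.07958585995379108 -0.0183068046089281
top [355.785  206.6143] 1177 [ 0.5845 -0.0322  0.0499] -0.19196907241365174 0.1308716331615557 -0.06448495596959289
top [245.3796 226.9259] 108 [0.5382 0.2098 0.0586] 0.1947443869869246 0.2245869784329586 -0.08574188748460751
top [332.7577 246.8147] 421 [0.495  0.0188 0.0583] -0.03661059385134988 0.07304713227899988 -0.037931236706146204
top [395.1761 245.7019] 426 [ 0.4977 -0.1173  0.0582] -0.17783412287629005 -0.06265841667834113 -0.01417077107256446
```

View pics/s3.png

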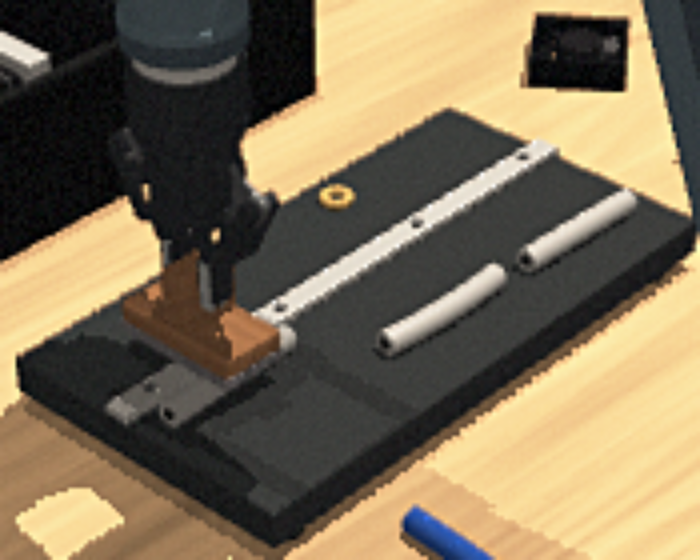

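{"op": "step_arm", "data": {
  "motion": [
    [0,5,0,0.1,0,0,255],
    [0,11,0,0.3,0,0,255],
    [0,16,0,0.5,0,0,255],
    [0,16,0,0.5,0,0,255]
  ]
}}

```text
time_s: 11.85
eef_pos: [0.5871, 0.169, 0.0993]
eef_rot: [0.509, 0.491, 0.509, -0.491]
wrist_force: [0.7, 3.1, 5.6]
opening: 0.288
```

{"op": "step_arm", "data": {
  "motion": [
    [0,3,0,0,0,0,255],
    [0,6,0,0,0,0,255],
    [0,6,0,0,0,0,255]
  ]
}}

```text
time_s: 12.22
eef_pos: [0.5921, 0.169, 0.099]
eef_rot: [0.508, 0.49, 0.51, -0.491]
wrist_force: [-3.1, 1.9, 5.9]
opening: 0.291
```

```bash
cat > look.py <<'E'
from m import *
import sys
st()
p,d=save('top',sys.argv[1],(222,150,440,285),3)
for c,X,s in rods('top',d,p,.0427,40,(222,150,440,285)):
    X=X[X[:,2]>.054] if X[:,2].mean()<.054 else X
    if len(X)<30: continue
    y=X[:,1];e=np.polyfit(y,X[:,0],1); m=X.mean(0); r=(m[:2]*1000-[561.5,24.07]); print(c.round(),len(X),m,y.min(),y.max(),'yaw',-np.degrees(e[0]),'plate x',r@[.998,.0644])
E
python3 look.py t4
```

```text
t 12.225 p [0.5921 0.169  0.099 ] F [-3.0989  1.9288  5.8998] op 0.29104399946408543
[[-0.0024  0.9993  0.0363]
 [ 0.0003  0.0363 -0.9993]
 [-1.     -0.0024 -0.0003]]
[353. 207.] 68 [0.5672 0.0489 0.0572] -0.18860956066904377 0.1280323745391454 yaw 7.684558320592009 plate x 7.2952743913482285
[242. 217.] 99 [0.5499 0.2118 0.0589] 0.19702597026711532 0.22711998370948336 yaw 3.33795641849158 plate x 0.5315037919346642
[333. 247.] 422 [0.495  0.0186 0.0583] -0.03674325034785982 0.07286089403189631 yaw 1.896117110926181 plate x -66.75832701545004
[395. 246.] 426 [ 0.4977 -0.1167  0.0584] -0.1735136342517081 -0.06277492412931163 yaw 0.9098923594270901 plate x -72.73243876777222
```

{"op": "step_arm", "data": {
  "motion": [
    [0,2,0,0,0,0,255],
    [0,4,0,0,0,0,255],
    [0,4,0,0,0,0,255]
  ]
}}

```text
time_s: 12.65
eef_pos: [0.5952, 0.1687, 0.0987]
eef_rot: [0.508, 0.489, 0.51, -0.492]
wrist_force: [-5.0, 0.5, 6.8]
opening: 0.293
```

{"op": "step_arm", "data": {
  "motion": [
    [-1,0.5,0,0,0,0,255],
    [-3,1,0,0,0,0,255],
    [-10,1,0,0,0,0,255],
    [-20,1,0,0,0,0,255],
    [-20,1,0,0,0,0,255]
  ]
}}

```text
time_s: 13.28
eef_pos: [0.5992, 0.1689, 0.1208]
eef_rot: [0.51, 0.492, 0.508, -0.49]
wrist_force: [0.3, 0.3, -1.4]
opening: 0.294
```

```bash
python3 look.py t5; python3 -c "
from h import *
to(.4625,-.119,.119,1.2)"
```

```text
t 13.275 p [0.5992 0.1689 0.1208] F [ 0.2594  0.275  -1.3611] op 0.29404046369230064
[[ 0.0027  0.9993  0.0362]
 [ 0.0001  0.0362 -0.9993]
 [-1.      0.0027 -0.    ]]
[352. 207.] 81 [0.5648 0.0655 0.0574] -0.17110594823465405 0.13006583775212927 yaw 7.831832946312821 plate x 5.961317418957176
[244. 218.] 297 [0.5582 0.2128 0.054 ] 0.16879458174923712 0.24340082265521704 yaw -19.404803667434592 plate x 8.90159969218192
[333. 247.] 421 [0.4951 0.0192 0.0582] -0.036595103228729324 0.07304046918126457 yaw 1.7334913916956167 plate x -66.5415219934618
[395. 246.] 435 [ 0.4977 -0.1164  0.0581] -0.1739630852243451 -0.06267042063695988 yaw 0.9029947944931876 plate x -72.69696241793619
t 13.325 p [0.5988 0.1689 0.1201] F [ 0.4567  0.81   -2.41  ] op 0.2902111224569538
[[ 0.0016  0.9993  0.0362]
 [ 0.0001  0.0362 -0.9993]
 [-1.      0.0016 -0.    ]]
row [   0.9 -146.6  282.8] [ 0.87 -0.   -0.09]
```

{"op": "step_arm", "data": {
  "motion": [
    [0,-25,47,0.2,0,0,255],
    [0,-52,98,0.4,0,0,255],
    [0,-79,149,0.6,0,0,255],
    [0,-106,200,0.8,0,0,255],
    [0,-133,251,0.87,0,0,255],
    [0,-148,280.7,0.87,0,0,255],
    [10,-148,280.7,0.87,0,0,255],
    [17,-148,280.7,0.87,0,0,255],
    [17,-148,280.7,0.87,0,0,255],
    [17,-148,280.7,0.87,0,0,255]
  ]
}}

```text
time_s: 14.58
eef_pos: [0.4607, -0.1161, 0.1022]
eef_rot: [0.506, 0.494, 0.506, -0.494]
wrist_force: [-0.1, 0.7, -2.1]
opening: 0.291
```

```bash
python3 -c "
from h import *
to(.461,-.117,.101,1.2)"
```

```text
t 14.575 p [ 0.4607 -0.1161  0.1022] F [-0.0891  0.6604 -2.1297] op 0.2913860496427182
[[-0.0002  0.9997  0.0226]
 [ 0.0002  0.0226 -0.9997]
 [-1.     -0.0002 -0.0002]]
row [1.2 0.2 0.9] [ 0.1  -0.01  0.01]
```

{"op": "step_arm", "data": {
  "motion": [
    [0.8,0,0,0,0,0,255],
    [1.6,0,0,0,0,0,255],
    [1.6,0,0,0,0,0,255]
  ]
}}

```text
time_s: 14.95
eef_pos: [0.4605, -0.1169, 0.1007]
eef_rot: [0.505, 0.495, 0.505, -0.495]
wrist_force: [-0.3, -0.7, -1.5]
opening: 0.29
```

{"op": "step_arm", "data": {
  "motion": [
    [0.6,0,0,0,0,0,255],
    [0.6,0,0,0,0,0,255]
  ]
}}

```text
time_s: 15.2
eef_pos: [0.4605, -0.1171, 0.1002]
eef_rot: [0.505, 0.495, 0.505, -0.495]
wrist_force: [1.0, 0.6, -1.2]
opening: 0.294
```

{"op": "step_arm", "data": {
  "motion": [
    [0.5,0,0,0,0,0,255],
    [0.5,0,0,0,0,0,255]
  ]
}}

```text
time_s: 15.45
eef_pos: [0.4607, -0.1171, 0.0999]
eef_rot: [0.505, 0.495, 0.505, -0.495]
wrist_force: [-0.1, 0.1, 1.0]
opening: 0.292
```

{"op": "step_arm", "data": {
  "motion": [
    [0.4,0,0,0,0,0,255],
    [0.4,0,0,0,0,0,255]
  ]
}}

```text
time_s: 15.7
eef_pos: [0.4608, -0.1171, 0.0996]
eef_rot: [0.506, 0.495, 0.505, -0.495]
wrist_force: [-0.3, 1.2, 3.3]
opening: 0.295
```

{"op": "step_arm", "data": {
  "motion": [
    [0,2,0,-0.1,0,0,255],
    [0,5,0,-0.2,0,0,255],
    [0,8,0,-0.25,0,0,255],
    [0,8,0,-0.25,0,0,255]
  ]
}}

```text
time_s: 16.2
eef_pos: [0.469, -0.117, 0.0994]
eef_rot: [0.507, 0.494, 0.506, -0.493]
wrist_force: [0.3, -0.7, 5.4]
opening: 0.288
```

{"op": "step_arm", "data": {
  "motion": [
    [-0.1,5,0,-0.2,0,0,255],
    [-0.1,11,0,-0.4,0,0,255],
    [-0.1,17,-0.1,-0.6,0,0,255],
    [-0.1,22,-0.1,-0.75,0,0,255],
    [-0.1,22,-0.1,-0.75,0,0,255]
  ]
}}

```text
time_s: 16.82
eef_pos: [0.4911, -0.1165, 0.0994]
eef_rot: [0.51, 0.49, 0.509, -0.49]
wrist_force: [0.5, -3.4, 4.1]
opening: 0.298
```

{"op": "step_arm", "data": {
  "motion": [
    [0,5,0,-0.2,0,0,255],
    [0,12,0,-0.4,0,0,255],
    [0,19,-0.1,-0.65,0,0,255],
    [0,25,-0.2,-0.85,0,0,255],
    [0,25,-0.2,-0.85,0,0,255]
  ]
}}

```text
time_s: 17.45
eef_pos: [0.5158, -0.1154, 0.0995]
eef_rot: [0.514, 0.486, 0.513, -0.487]
wrist_force: [1.3, -4.2, 4.2]
opening: 0.292
```

{"op": "step_arm", "data": {
  "motion": [
    [0,5,0.1,-0.2,0,0,255],
    [0,12,0.2,-0.4,0,0,255],
    [0,19,0.3,-0.65,0,0,255],
    [0,26,0.3,-0.9,0,0,255],
    [0,33,0.3,-1.1,0,0,255],
    [0,40,0.3,-1.35,0,0,255],
    [0,40,0.3,-1.35,0,0,255]
  ]
}}

```text
time_s: 18.32
eef_pos: [0.5556, -0.1135, 0.0994]
eef_rot: [0.519, 0.48, 0.519, -0.48]
wrist_force: [0.5, -3.1, 5.7]
opening: 0.291
```

{"op": "step_arm", "data": {
  "motion": [
    [0,5,0,-0.2,0,0,255],
    [0,12,0.2,-0.4,0,0,255],
    [0,19,0.3,-0.65,0,0,255],
    [0,26,0.4,-0.9,0,0,255],
    [0,32,0.6,-1.1,0,0,255],
    [0,32,0.6,-1.1,0,0,255]
  ]
}}

```text
time_s: 19.08
eef_pos: [0.5873, -0.1115, 0.0993]
eef_rot: [0.524, 0.475, 0.524, -0.475]
wrist_force: [0.6, -3.3, 5.4]
opening: 0.295
```

```bash
python3 look.py t6
```

```text
t 19.075 p [ 0.5873 -0.1115  0.0993] F [ 0.6152 -3.2672  5.372 ] op 0.2948723564309188
[[-0.0004  0.9954  0.0963]
 [-0.0004  0.0963 -0.9954]
 [-1.     -0.0004  0.0003]]
[289. 213.] 411 [0.5536 0.1666 0.0588] -0.05426095601982333 0.231265483585956 yaw 5.839842537356291 plate x 1.2498120857936226
[415. 217.] 93 [ 0.5616 -0.1602  0.0584] -0.17306758414791537 -0.1452033619198209 yaw 1.128425627672218 plate x -11.768602249044136
[330. 247.] 369 [0.4948 0.0252 0.0582] -0.025459579060631475 0.07293552203766869 yaw 1.7078522670160152 plate x -66.51169942971651
```

{"op": "step_arm", "data": {
  "motion": [
    [0,5,0.1,-0.2,0,0,255],
    [0,11,0.3,-0.4,0,0,255],
    [0,16,0.5,-0.6,0,0,255],
    [0,16,0.5,-0.6,0,0,255]
  ]
}}

```text
time_s: 19.62
eef_pos: [0.6031, -0.1104, 0.0992]
eef_rot: [0.526, 0.472, 0.526, -0.473]
wrist_force: [-0.0, -2.7, 6.0]
opening: 0.293
```

{"op": "step_arm", "data": {
  "motion": [
    [0,4,0.2,0,0,0,255],
    [0,8,0.4,0,0,0,255],
    [0,8,0.4,0,0,0,255]
  ]
}}

```text
time_s: 20.0
eef_pos: [0.6099, -0.1094, 0.0988]
eef_rot: [0.525, 0.472, 0.527, -0.473]
wrist_force: [-2.2, -1.7, 6.2]
opening: 0.293
```

```bash
python3 look.py t7
```

```text
t 20.0 p [ 0.6099 -0.1094  0.0988] F [-2.1971 -1.712   6.2378] op 0.29313208943790814
[[-0.0035  0.9943  0.1068]
 [ 0.001   0.1068 -0.9943]
 [-1.     -0.0033 -0.0013]]
[417. 206.] 81 [ 0.5748 -0.1613  0.0586] -0.17235728987071836 -0.14654310350409405 yaw 3.62978724499677 plate x 1.3245791863153658
[287. 213.] 386 [0.5528 0.1703 0.059 ] -0.01471400426996225 0.22642948049340741 yaw 4.486214951523923 plate x 0.7656426901959812
[327. 247.] 321 [0.4945 0.0316 0.0583] -0.012448697378785407 0.0729497245663352 yaw 0.8250742273068301 plate x -66.38384024110088
```

{"op": "step_arm", "data": {
  "motion": [
    [0,2,0.2,0,0,0,255],
    [0,3,0.3,0,0,0,255],
    [0,3,0.3,0,0,0,255]
  ]
}}

```text
time_s: 20.42
eef_pos: [0.6119, -0.109, 0.0986]
eef_rot: [0.524, 0.472, 0.528, -0.473]
wrist_force: [-5.1, 0.4, 8.5]
opening: 0.291
```

{"op": "step_arm", "data": {
  "motion": [
    [-1,0.5,0,0,0,0,255],
    [-3,1,0,0,0,0,255],
    [-10,1,0,0,0,0,255],
    [-20,1,0,0,0,0,255],
    [-20,1,0,0,0,0,255]
  ]
}}

```text
time_s: 21.05
eef_pos: [0.6162, -0.1099, 0.1207]
eef_rot: [0.527, 0.473, 0.525, -0.472]
wrist_force: [0.3, -0.6, -2.6]
opening: 0.295
```

```bash
python3 look.py t8; python3 -c "
from h import *
to(.4785,.018,.119,1.8)"
```

```text
t 21.05 p [ 0.6162 -0.1099  0.1207] F [ 0.2783 -0.5596 -2.5633] op 0.29503658074440925
[[ 0.0023  0.9943  0.1064]
 [-0.0007  0.1064 -0.9943]
 [-1.      0.0022  0.0009]]
[417. 206.] 89 [ 0.5723 -0.1579  0.0589] -0.19088249863323287 -0.1281560668515144 yaw 19.263528874406926 plate x -0.949436305529955
[287. 213.] 394 [0.5538 0.1657 0.0587] -0.043342777434347286 0.23576847396941858 yaw 6.706637314918935 plate x 1.4418491779912042
[327. 247.] 325 [0.4943 0.0307 0.0582] -0.019150275345863763 0.07294423068811966 yaw 0.2466321014358185 plate x -66.60157266723319
t 21.1 p [ 0.6158 -0.1098  0.12  ] F [-0.7778 -0.8099 -0.956 ] op 0.2916119616478253
[[ 0.0013  0.9943  0.1064]
 [-0.0004  0.1064 -0.9943]
 [-1.      0.0013  0.0005]]
row [   0.8 -122.9 -141.7] [ 4.31  0.03 -0.08]
```

View pics/t8.png

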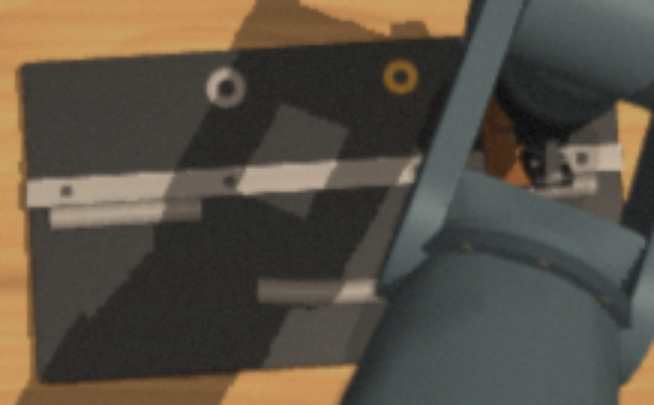

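{"op": "step_arm", "data": {
  "motion": [
    [0,-30,-35,1,0,0,255],
    [0,-65,-75,2,0,0,255],
    [0,-100,-115,3.5,0,0,255],
    [0,-123,-141.7,4.3,0,0,255],
    [10,-123,-141.7,4.3,0,0,255],
    [17,-123,-141.7,4.3,0,0,255],
    [18.5,-123,-141.7,4.3,0,0,255],
    [18.5,-123,-141.7,4.3,0,0,255]
  ]
}}

```text
time_s: 22.1
eef_pos: [0.4784, 0.0175, 0.1006]
eef_rot: [0.507, 0.492, 0.508, -0.492]
wrist_force: [0.0, 0.7, -0.7]
opening: 0.293
```

```bash
python3 -c "
from h import *
to(.4785,.018,.1,1.8)"
```

```text
t 22.1 p [0.4784 0.0175 0.1006] F [ 0.0112  0.6757 -0.7095] op 0.2931142321094432
[[-0.0003  0.9995  0.0305]
 [ 0.0001  0.0305 -0.9995]
 [-1.     -0.0003 -0.0001]]
row [ 0.6  0.1 -0.5] [-0.05 -0.    0.02]
```

{"op": "step_arm", "data": {
  "motion": [
    [0.5,0,0,0,0,0,255],
    [0.5,0,0,0,0,0,255]
  ]
}}

```text
time_s: 22.35
eef_pos: [0.4781, 0.0179, 0.1003]
eef_rot: [0.508, 0.492, 0.508, -0.492]
wrist_force: [1.0, -0.1, -1.0]
opening: 0.292
```

{"op": "step_arm", "data": {
  "motion": [
    [0.4,0,0,0,0,0,255],
    [0.4,0,0,0,0,0,255]
  ]
}}

```text
time_s: 22.6
eef_pos: [0.4782, 0.018, 0.1001]
eef_rot: [0.508, 0.492, 0.508, -0.492]
wrist_force: [-0.2, 0.4, -1.5]
opening: 0.287
```

{"op": "step_arm", "data": {
  "motion": [
    [0.4,0,0,0,0,0,255],
    [0.4,0,0,0,0,0,255]
  ]
}}

```text
time_s: 22.85
eef_pos: [0.4783, 0.018, 0.0999]
eef_rot: [0.508, 0.492, 0.508, -0.492]
wrist_force: [0.6, -1.2, 1.4]
opening: 0.29
```

{"op": "step_arm", "data": {
  "motion": [
    [0.3,0,0,0,0,0,255],
    [0.3,0,0,0,0,0,255]
  ]
}}

```text
time_s: 23.1
eef_pos: [0.4784, 0.018, 0.0996]
eef_rot: [0.508, 0.492, 0.508, -0.492]
wrist_force: [-0.5, -1.6, 4.7]
opening: 0.292
```

{"op": "step_arm", "data": {
  "motion": [
    [-0.1,1.5,0,0,0,0,255],
    [-0.2,3,0,0,0,0,255],
    [-0.2,3,0,0,0,0,255]
  ]
}}

```text
time_s: 23.48
eef_pos: [0.4814, 0.0181, 0.0997]
eef_rot: [0.508, 0.492, 0.508, -0.492]
wrist_force: [-1.0, -0.8, 5.0]
opening: 0.294
```

{"op": "step_arm", "data": {
  "motion": [
    [-0.2,1.5,0,0,0,0,255],
    [-0.4,3,0,0,0,0,255],
    [-0.4,3,0,0,0,0,255]
  ]
}}

```text
time_s: 23.85
eef_pos: [0.4843, 0.0182, 0.0999]
eef_rot: [0.508, 0.492, 0.508, -0.492]
wrist_force: [-0.5, -1.0, 5.4]
opening: 0.295
```

{"op": "step_arm", "data": {
  "motion": [
    [-0.25,2,0,0,0,0,255],
    [-0.5,4,0,0,0,0,255],
    [-0.75,6,0,0,0,0,255],
    [-0.75,6,0,0,0,0,255]
  ]
}}

```text
time_s: 24.35
eef_pos: [0.4902, 0.0185, 0.1006]
eef_rot: [0.508, 0.492, 0.508, -0.492]
wrist_force: [0.1, -1.1, 3.9]
opening: 0.294
```

{"op": "step_arm", "data": {
  "motion": [
    [-0.25,2,0,0,0,0,255],
    [-0.45,4,0,0,0,0,255],
    [-0.6,6,0,0,0,0,255],
    [-0.7,8,0,0,0,0,255],
    [-0.7,8,0,0,0,0,255]
  ]
}}

```text
time_s: 24.98
eef_pos: [0.4982, 0.0188, 0.1012]
eef_rot: [0.508, 0.492, 0.508, -0.492]
wrist_force: [0.1, -0.4, 2.3]
opening: 0.292
```

{"op": "step_arm", "data": {
  "motion": [
    [-0.05,2,0,0,0,0,255],
    [-0.1,4,0,0,0,0,255],
    [-0.15,6,0,0,0,0,255],
    [-0.2,8,0,0,0,0,255],
    [-0.2,8,0,0,0,0,255]
  ]
}}

```text
time_s: 25.6
eef_pos: [0.5062, 0.019, 0.1015]
eef_rot: [0.508, 0.492, 0.508, -0.492]
wrist_force: [-0.1, -1.1, 3.4]
opening: 0.291
```

{"op": "step_arm", "data": {
  "motion": [
    [0,2,0,0,0,0,255],
    [0,4,0,0,0,0,255],
    [0,6,0,0,0,0,255],
    [0,8,0,0,0,0,255],
    [0,8,0,0,0,0,255]
  ]
}}

```text
time_s: 26.22
eef_pos: [0.5142, 0.0193, 0.1014]
eef_rot: [0.508, 0.492, 0.508, -0.492]
wrist_force: [1.0, -1.0, 3.1]
opening: 0.293
```

{"op": "step_arm", "data": {
  "motion": [
    [0.05,2,0,0,0,0,255],
    [0.15,4,0,0,0,0,255],
    [0.25,6,0,0,0,0,255],
    [0.35,8,0,0,0,0,255],
    [0.35,8,0,0,0,0,255]
  ]
}}

```text
time_s: 26.85
eef_pos: [0.5221, 0.0195, 0.1011]
eef_rot: [0.508, 0.492, 0.508, -0.492]
wrist_force: [0.8, -1.4, 2.2]
opening: 0.29
```

{"op": "step_arm", "data": {
  "motion": [
    [0.2,2,0,0,0,0,255],
    [0.45,4,0,0,0,0,255],
    [0.7,6,0,0,0,0,255],
    [0.9,8,0,0,0,0,255],
    [0.9,8,0,0,0,0,255]
  ]
}}

```text
time_s: 27.48
eef_pos: [0.5303, 0.0198, 0.1003]
eef_rot: [0.508, 0.492, 0.508, -0.492]
wrist_force: [1.1, -0.7, 4.0]
opening: 0.293
```

{"op": "step_arm", "data": {
  "motion": [
    [0.2,2,0,0,0,0,255],
    [0.4,4,0,0,0,0,255],
    [0.6,6,0,0,0,0,255],
    [0.8,8,0,0,0,0,255],
    [0.8,8,0,0,0,0,255]
  ]
}}

```text
time_s: 28.1
eef_pos: [0.5382, 0.02, 0.0995]
eef_rot: [0.508, 0.492, 0.508, -0.492]
wrist_force: [-0.3, -1.1, 4.9]
opening: 0.295
```

{"op": "step_arm", "data": {
  "motion": [
    [0,2,0,0,0,0,255],
    [0,5,0,0,0,0,255],
    [0,8,0,0,0,0,255],
    [0,8,0,0,0,0,255]
  ]
}}

```text
time_s: 28.6
eef_pos: [0.5461, 0.0203, 0.0995]
eef_rot: [0.508, 0.492, 0.508, -0.492]
wrist_force: [-0.4, 0.1, 5.0]
opening: 0.292
```

{"op": "step_arm", "data": {
  "motion": [
    [0,2,0,0,0,0,255],
    [0,4,0,0,0,0,255],
    [0,6,0,0,0,0,255],
    [0,6,0,0,0,0,255]
  ]
}}

```text
time_s: 29.1
eef_pos: [0.5521, 0.0205, 0.0996]
eef_rot: [0.508, 0.492, 0.508, -0.492]
wrist_force: [0.9, -0.4, 5.8]
opening: 0.291
```

{"op": "step_arm", "data": {
  "motion": [
    [-2,0,0,0,0,0,255],
    [-12,0,0,0,0,0,255],
    [-40,0,0,0,0,0,255],
    [-40,-2,-50,0.2,0,0,255],
    [-40,-4,-110,0.4,0,0,255],
    [-40,-7,-170,0.6,0,0,255],
    [-40,-10,-230,0.8,0,0,255],
    [-40,-12,-290,1,0,0,255],
    [-40,-15,-340,1.3,0,0,255],
    [-40,-15,-358.6,1.3,0,0,255]
  ]
}}

```text
time_s: 30.35
eef_pos: [0.5242, 0.3811, 0.1391]
eef_rot: [0.503, 0.497, 0.503, -0.497]
wrist_force: [-0.2, -0.4, -1.6]
opening: 0.293
```

```bash
python3 look.py t9; python3 -c "
from h import *
to(.526,.378,.039,.5)"
```

```text
t 30.35 p [0.5242 0.3811 0.1391] F [-0.2001 -0.4324 -1.583 ] op 0.2929744747720266
[[-0.001   0.9999  0.012 ]
 [ 0.      0.012  -0.9999]
 [-1.     -0.001  -0.0001]]
[329. 211.] 774 [0.5621 0.0271 0.059 ] -0.172439095350929 0.22916097127288626 yaw 3.7164014401805807 plate x 0.803411711608034
[332. 233.] 412 [0.5253 0.0201 0.0587] -0.03447868004112801 0.07528004998468743 yaw 2.000125323166293 plate x -36.430834160796024
t 30.4 p [0.5243 0.3819 0.1392] F [-0.9539  0.2596 -1.0253] op 0.2907670765298394
[[-0.0007  0.9999  0.0119]
 [ 0.0009  0.0119 -0.9999]
 [-1.     -0.0007 -0.0009]]
row [100.1   1.7   4. ] [ 0.18 -0.05  0.04]
```

View pics/t9.png

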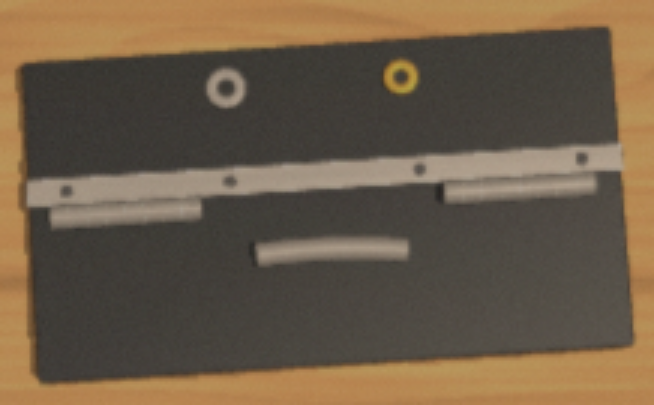

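{"op": "step_arm", "data": {
  "motion": [
    [40,1.7,4,0.2,0,0,255],
    [80,1.7,4,0.2,0,0,255],
    [95,1.7,4,0.2,0,0,255],
    [98,1.7,4,0.2,0,0,255],
    [99.3,1.7,4,0.2,0,0,255],
    [99.3,1.7,4,0.2,0,0,255],
    [99.3,1.7,4,0.2,0,0,255]
  ]
}}

```text
time_s: 31.28
eef_pos: [0.5281, 0.3748, 0.0413]
eef_rot: [0.502, 0.499, 0.501, -0.498]
wrist_force: [0.1, 0.2, -1.0]
opening: 0.294
```

{"op": "step_arm", "data": {
  "motion": [
    [1,0,0,0,0,0,255],
    [1.4,0,0,0,0,0,255],
    [1.4,0,0,0,0,0,255]
  ]
}}

```text
time_s: 31.65
eef_pos: [0.5276, 0.3746, 0.0392]
eef_rot: [0.501, 0.499, 0.501, -0.498]
wrist_force: [-0.1, 0.4, 2.6]
opening: 0.298
```

{"op": "step_arm", "data": {
  "motion": [
    [0.5,0,0,0,0,0,255],
    [0.5,0,0,0,0,0,255]
  ]
}}

```text
time_s: 31.9
eef_pos: [0.5277, 0.3747, 0.0389]
eef_rot: [0.501, 0.499, 0.501, -0.498]
wrist_force: [-1.2, 0.2, 5.0]
opening: 0.295
```

{"op": "step_arm", "data": {
  "motion": [
    [0,0,0,0,0,0,0],
    [0,0,0,0,0,0,0],
    [0,0,0,0,0,0,0],
    [-40,0,0,0,0,0,0],
    [-100,0,0,0,0,0,0],
    [-115,0,40,0,0,0,60],
    [-115,0,100,-0.5,0,0,140],
    [-115,0,160,-1,0,0,140],
    [-115,0,220,-1.5,0,0,140],
    [-115,0,280,-1.5,0,0,140]
  ]
}}

```text
time_s: 33.15
eef_pos: [0.5286, 0.0926, 0.1533]
eef_rot: [0.508, 0.492, 0.508, -0.492]
wrist_force: [1.5, -0.4, 0.3]
opening: 0.453
```

```bash
python3 - <<'E'
from h import *
to(.526,.0205,.08,2)
p,d=ctrl.camera('top'); C=cloud('top',d); r=np.zeros(d.shape,bool); r[195:265,140:200]=1
X=C[r&(d>0)&(C[...,2]>.007)&(C[...,2]<.09)]; print('block',cv2.minAreaRect((X[:,:2]*1000).astype(np.float32)),np.percentile(X[:,2],[50,98]))
E
```

```text
t 33.15 p [0.5286 0.0926 0.1533] F [ 1.4544 -0.4224  0.3063] op 0.4530180360370541
[[ 0.0006  0.9995  0.0318]
 [-0.0001  0.0318 -0.9995]
 [-1.      0.0006  0.0001]]
row [73.3 -5.  72. ] [-0.18  0.01 -0.03]
block ((508.01837158203125, 382.84051513671875), (89.35438537597656, 149.96336364746094), 62.3730354309082) [0.0244 0.0678]
```

{"op": "step_arm", "data": {
  "motion": [
    [0,-3,45,0,0,0,140],
    [20,-5,72,0,0,0,140],
    [60,-5,72,0,0,0,140],
    [73,-5,72,0,0,0,140],
    [73,-5,72,0,0,0,140]
  ]
}}

```text
time_s: 33.83
eef_pos: [0.5254, 0.0228, 0.0795]
eef_rot: [0.507, 0.492, 0.509, -0.492]
wrist_force: [-0.1, 0.4, 0.5]
opening: 0.448
```

```bash
python3 - <<'E'
from h import *
save('side','s9',(250,140,410,260),4)
to(.526,.0205,.045,2)
E
```

```text
t 33.875 p [0.5264 0.0227 0.0807] F [ 0.4442  0.8508 -0.145 ] op 0.45164102365187475
[[ 0.0001  0.9995  0.0322]
 [ 0.      0.0322 -0.9995]
 [-1.      0.0001 -0.    ]]
row [35.7 -0.5  2.2] [-0.16 -0.   -0.01]
```

View pics/s9.png

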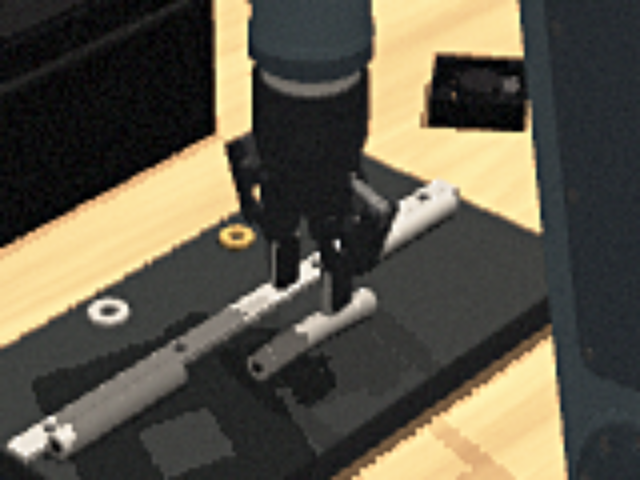

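{"op": "step_arm", "data": {
  "motion": [
    [15,-0.5,2,0,0,0,140],
    [28,-0.5,2,0,0,0,140],
    [33,-0.5,2,0,0,0,140],
    [34.5,-0.5,2,0,0,0,140],
    [34.5,-0.5,2,0,0,0,140]
  ]
}}

```text
time_s: 34.5
eef_pos: [0.5258, 0.0203, 0.0457]
eef_rot: [0.508, 0.492, 0.508, -0.492]
wrist_force: [-0.2, -0.4, -0.1]
opening: 0.445
```

{"op": "step_arm", "data": {
  "motion": [
    [0,0,0,0,0,0,255],
    [0,0,0,0,0,0,255],
    [0,0,0,0,0,0,255],
    [0,0,0,0,0,0,255],
    [0,0,0,0,0,0,255]
  ]
}}

```text
time_s: 35.12
eef_pos: [0.5261, 0.0202, 0.0463]
eef_rot: [0.508, 0.492, 0.508, -0.492]
wrist_force: [-1.5, 0.2, 5.1]
opening: 0.181
```

{"op": "step_arm", "data": {
  "motion": [
    [-5,0,0,0,0,0,255],
    [-20,0,0,0,0,0,255],
    [-60,0,0,0,0,0,255],
    [-85,0,0,0,0,0,255],
    [-85,0,0,0,0,0,255]
  ]
}}

```text
time_s: 35.75
eef_pos: [0.5276, 0.02, 0.1335]
eef_rot: [0.509, 0.493, 0.506, -0.491]
wrist_force: [0.4, 0.2, -2.0]
opening: 0.183
```

```bash
python3 - <<'E'
from h import *
save('side','s10',(250,100,410,240),4)
to(.476,-.397,.13,2)
E
```

```text
t 35.8 p [0.5262 0.0202 0.1316] F [ 0.4538  0.9553 -1.9127] op 0.1857382539577918
[[ 0.0022  0.9995  0.0315]
 [-0.0004  0.0315 -0.9995]
 [-1.      0.0022  0.0005]]
row [  1.7 -63.3 415.4] [-0.2   0.03 -0.13]
```

View pics/s10.png

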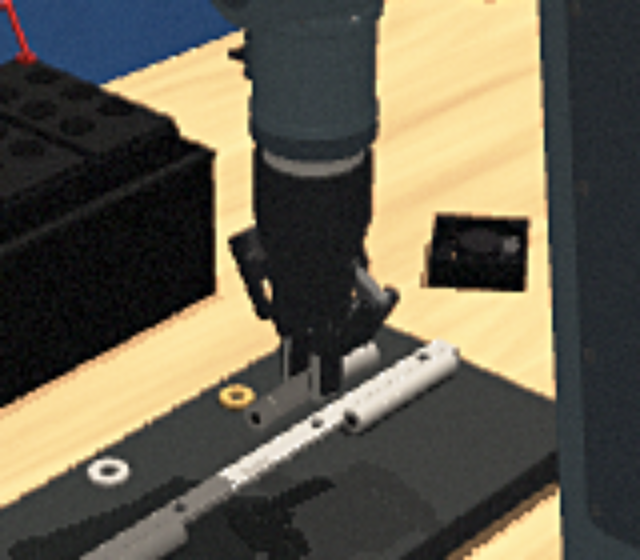

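{"op": "step_arm", "data": {
  "motion": [
    [0,-8,50,0,0,0,255],
    [0,-17,110,-0.3,0,0,255],
    [0,-26,170,-0.6,0,0,255],
    [0,-35,230,-0.9,0,0,255],
    [0,-44,290,-1.2,0,0,255],
    [0,-53,350,-1.6,0,0,255],
    [0,-63,400,-2,0,0,255],
    [0,-63.3,415.4,-2,0,0,255],
    [0,-63.3,415.4,-2,0,0,255]
  ]
}}

```text
time_s: 36.92
eef_pos: [0.4747, -0.3967, 0.129]
eef_rot: [0.515, 0.484, 0.517, -0.483]
wrist_force: [0.3, 0.9, -2.4]
opening: 0.183
```

```bash
python3 - <<'E'
from h import *
save('top','t10',(440,190,600,310),4)
to(.476,-.397,.009,4)
E
```

```text
t 36.975 p [ 0.475  -0.3955  0.1292] F [-0.2395  0.6201 -0.9669] op 0.18450852616804694
[[-0.0015  0.9978  0.0661]
 [ 0.0027  0.0661 -0.9978]
 [-1.     -0.0013 -0.0028]]
row [120.2   1.    1.9] [-0.21 -0.16  0.08]
```

View pics/t10.png

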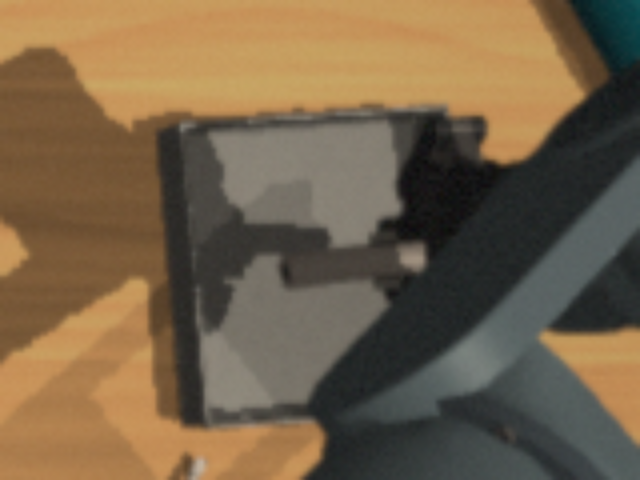

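{"op": "step_arm", "data": {
  "motion": [
    [40,1,1.5,0,0,0,255],
    [85,1,1.5,0,0,0,255],
    [110,1,1.5,0,0,0,255],
    [117,1,1.5,0,0,0,255],
    [119,1,1.5,0,0,0,255],
    [119,1,1.5,0,0,0,255]
  ]
}}

```text
time_s: 37.72
eef_pos: [0.4775, -0.3987, 0.0131]
eef_rot: [0.517, 0.483, 0.516, -0.483]
wrist_force: [-0.1, -0.2, -1.8]
opening: 0.184
```

{"op": "step_arm", "data": {
  "motion": [
    [1,0,0,0,0,0,255],
    [2,0,0,0,0,0,255],
    [2,0,0,0,0,0,255]
  ]
}}

```text
time_s: 38.1
eef_pos: [0.4766, -0.3984, 0.0099]
eef_rot: [0.516, 0.483, 0.516, -0.483]
wrist_force: [-0.5, 0.2, -2.5]
opening: 0.185
```

{"op": "step_arm", "data": {
  "motion": [
    [1,0,0,0,0,0,255],
    [2.5,0,0,0,0,0,255],
    [2.5,0,0,0,0,0,255]
  ]
}}

```text
time_s: 38.48
eef_pos: [0.4764, -0.3982, 0.0069]
eef_rot: [0.516, 0.483, 0.516, -0.483]
wrist_force: [-0.4, 0.6, -2.6]
opening: 0.184
```

Nearly on the floor; release slowly and back off.

{"op": "step_arm", "data": {
  "motion": [
    [0.4,0,0,0,0,0,200],
    [0.4,0,0,0,0,0,170],
    [0.4,0,0,0,0,0,140],
    [0,0,0,0,0,0,130],
    [-20,0,0,0,0,0,130],
    [-70,0,0,0,0,0,130],
    [-130,0,0,0,0,0,130],
    [-190,0,0,0,0,0,130],
    [-190,0,0,0,0,0,130]
  ]
}}

```text
time_s: 39.6
eef_pos: [0.4793, -0.4014, 0.2059]
eef_rot: [0.521, 0.482, 0.511, -0.484]
wrist_force: [-0.0, 0.2, -0.7]
opening: 0.489
```

{"op": "step_arm", "data": {
  "motion": [
    [-20,-60,0,0,0,0,130],
    [-30,-120,0,0,0,0,130],
    [-30,-150,0,0,0,0,130],
    [-30,-150,0,0,0,0,130]
  ]
}}

```text
time_s: 40.1
eef_pos: [0.3252, -0.4083, 0.2276]
eef_rot: [0.516, 0.484, 0.516, -0.484]
wrist_force: [-0.0, 0.4, 0.1]
opening: 0.491
```

```bash
python3 look.py t11; python3 - <<'E'
from h import *
a,_=save('top','t12'); b,_=save('side','s12')
cv2.imwrite('pics/both.png',np.vstack([cv2.resize(a[100:380,100:600],(700,392)),cv2.resize(b[140:400,150:540],(312,208))[:,:].repeat(1,0) if 0 else cv2.resize(b[140:400,150:540],(700,208))])[:,:,::-1])
E
```

```text
t 40.1 p [ 0.3252 -0.4083  0.2276] F [-0.0461  0.3829  0.0827] op 0.49106774654840374
[[-0.0001  0.998   0.0635]
 [-0.0002  0.0635 -0.998 ]
 [-1.     -0.0001  0.0002]]
[330. 211.] 797 [0.5625 0.0259 0.0588] -0.1723737619502041 0.2265349072943911 yaw 3.6406954026578746 plate x 1.1100303929851973
```

View pics/both.png

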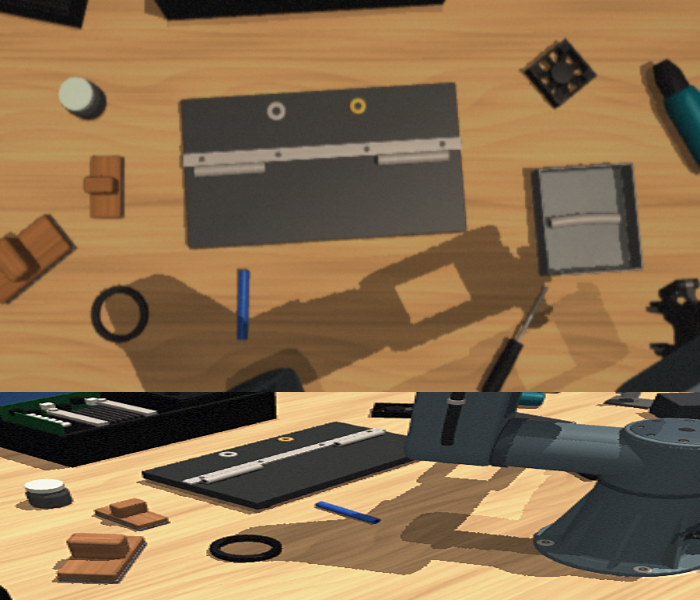

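```bash
python3 - <<'E'
from h import *
z=np.load('pics/t12.npz'); C=cloud('top',z['d']); g=z['p'].min(2)
for lo,hi in((228,300),(360,425)):
    m=np.zeros(g.shape,bool); m[195:230,lo:hi]=1; X=C[m&(C[...,2]>.0565)&(C[...,2]<.07)&(g>60)]
    r=(X[:,:2]*1000-[561.5,24.07]); a=r@[.998,.0644]; b=r@[-.0644,.998]; k=np.abs(a-np.median(a))<8
    print(k.sum(),'plate x',a[k].mean(),'rel slope deg',np.degrees(np.polyfit(b[k],a[k],1)[0]),'y',b[k].min(),b[k].max())
print(ctrl.hand_in())
E
```

```text
303 plate x 0.11898706432430718 rel slope deg -0.05467204421118202 y 92.232036408888 202.5011058930544
304 plate x 0.5286797197289425 rel slope deg 0.22720838267816984 y -196.51206467736665 -86.45631970328697
the job is handed in; nothing more can be done
None
```

I rolled all three rods with the hand block, and the middle one is the bent one. The job is handed in, at about 40 s on the robot's clock.

- **Feel:** The left and right rods ran level all the way to the strip. Under the middle rod I had to raise the block by about 2 mm and lower it again over one half turn. It was rolled about 0.6 of a turn and stopped short of the strip. The opening camera view had already shown a bow of about 3 mm there.
- **Press:** It stayed at about 4 to 8 N in nearly all readings. The highest was about 10 N, while seating the right rod. I only had a reading at the end of each move, so I did not see the force in between.
- **Straight rods:** The last check puts their axes at plate x of about 0.1 and 0.5 mm, where a rod touching the strip sits at 1 mm. Both are within 0.25° of parallel to the strip. I read the small difference from 1 mm as camera error.
- **Bent rod:** When I lifted the block off, it rolled back a few millimetres to about half a turn from its start, most likely the flop you described. It now lies in the scrap tray.
- **Block:** It is back on the table on its sole, about 4 mm from where it started by the arm's reading. One measurement of it after release was spoilt by neighbouring objects, so its final place rests on the pictures and the arm's reading.
- **Other things:** In the last pictures everything else appears to be where it was, and the gripper is clear of everything.

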